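# Index the bench magnifier one hole over, to the pink culture dish

### The arm

A 7-joint arm with a two-finger parallel gripper is mounted at the origin on a cart in front of the work surface, level with it; the furniture and walls round the work are solid. World frame = base frame: x ahead of the robot, y to its left, z up, the work surface at z = 0. Lengths are in mm, angles in rad, forces in N, time in s.
With the tool pointing down it reaches from about 350 to 900 mm from the base axis. Payload 8.1 kg.
Tool frame: the origin (TCP) lies midway between the tips of the shut fingers; the grasp point (between the pads) lies 19 mm behind it; z points along the fingers, y is the line along which they close (so a half turn about z gives the same grasp; the last joint's range is limited). The gripper opens to 85 mm and grips with 20 to 120 N. Pads are 22 mm wide; open, the fingers measure 114 mm over their backs; the gripper's body (76 mm by 85 mm) begins 54 mm behind the grasp point. The pads swing forward as they close: fully open they stand 13 mm farther back than shut.
Start: joints at [-1.264, 0.434, 0.025, 1.573, -0.012, 1.134, -0.075], TCP at [249.044, 573.253, 231.323] pointing down, gripper open.
Joint ranges: [-2.62, 2.62], [-0.44, 2.09], [-1.27, 1.32], [0.08, 2.57], [-1.32, 4.46], [0.12, 2], [-2.74, 2.74]. Speed limits (rad/s): [2.22, 2.22, 3.01, 3.01, 3.14, 3.14, 3.14].

### API

Orientations are given as a rotation vector (axis times angle).
In Python, from workcell import r gives the robot as it stands.
- The arm moves only by the shell command python3 -m jog 'ROWS' [OPENING] [FORCE]. ROWS is JSON, a list of rows, each a list of 4 numbers: the shift along the tool's x, y, z in mm, then the turn about the tool's z in degrees. In form: [[dx, dy, dz, twist], ...]. A call has 1 to 5 rows; each row shifts and turns the commanded pose from where the row before left it, along the tool's axes as they then stand; what a row does not reach is not made up. A row lasts 1/8 s, in which the tool goes at most 62.5 mm and 10.7 degrees, less where a joint would pass 70% of its speed; a pose out of reach is approached as far as the arm can. A call with a gripper value outside its range is refused whole. OPENING is the opening in per cent of the stroke, from 0 (shut) to 100 (fully open), set as the call begins (- or left out, the last holds). The fingers move at their own pace and stop on an object; FORCE is the grip in N (left out, the last holds). Time passes only in rows, so rows that do not move let the fingers close. It gives the time, the measured TCP pose, the force, the opening and the grip force at its end, in the units of the state.
- r.get_obs(): the state, without advancing time (a new reading comes with each control period).
- r.get_image(name): name is "side" or "top"; returns the picture (420x560x3 uint8, red, green, blue); there is no depth.
- r.camera_model(name): a dict with "camera_matrix" (3x3 intrinsics, pixels), "R" (3x3) and "t" (3): a world point X has camera coordinates R X + t. Camera axes: x right, y down, z forward; pixel columns grow to the right and rows downward; lengths in mm; the calibration is good to about 2 mm. A picture is of the moment at which its call begins. camera_model takes no time and is no camera call.
- r.finish_job(): hands the job in; it is judged then, once.
The state is a dict: "t": time; "joint_pos": joint angles; "qd": joint speeds; "joint_efforts": joint torques, N m; "tcp_pos": TCP position; "tcp_rot": TCP orientation; "force": force on the tool from outside, world axes, zero at the start; "moment": the same for the moment, N m; "finger_gap": opening from 0.0 (shut) to 1.0 (fully open); "finger_force": force on a finger pad.
Only numpy, scipy, OpenCV 4.12 (cv2) and the standard library are available. Lean on these libraries where they do the work, as an engineer would, in place of code of your own. Each camera call takes 0.05 s, during which the arm holds its last target. There are 200 camera calls.

### The job

The bench magnifier is locked over the middle culture dish and the dish with the pink agar, in a seat beside it, is to be read next. Hook a fingertip under the steel pull ring, lift the spring index pin out of its hole, swing the arm one hole over so that the lens stands over the pink dish, and let the ring go so that the pin drops fully home and locks the arm there. Do not pinch the ring or force it, do not touch the lens, and leave the dishes lying in their seats and the pen, forceps and vial where they are.

Things in the scene. Friction and masses are not known exactly. Their poses are not given: they have to be found in the camera images.
- magnifier_stand: Fixed grey stand of the bench magnifier, 0.34 m long, 0.30 m wide. Origin: on the worktop, under the arm's pivot; z up; x points from the ring (front, robot's side) over the pivot to the dishes (rear). Deck 12 mm high. Three dish seats behind the pivot, 175 mm from it, on +x and 34 degrees (0.593 rad) to either side, each straight across the pivot from an index hole.
- hole_middle (a point): Middle index hole (11 mm, brass bush), where the pin starts: on the top of the steel index plate, 60 mm above the worktop, 85 mm in front of the pivot. The two outer holes lie on the same plate and radius, 34 degrees (0.593 rad) to either side about the pivot.
- magnifier_arm (a joint): Turn of the arm about its upright pivot, rad, counterclockwise from above. 0 (start): middle hole, lens over the middle dish; +0.593 or -0.593: outer hole and dish. As it grows the lens goes to the stand's +y and the ring to its -y. Stops at +-0.75. Turns freely (0.05 N m friction) while the pin is up and stays where left; pin home: locked, play 0.013 either way.
- index_plunger (a joint): Lift of the pin, m, straight up; 0: home. The 9 mm pin with round nose is clear of its hole at 0.011 and also rests there if let down between holes; upper stop 0.017. Spring and weight pull down 5 N at 0, 7.5 N at the stop. Let down within about 3 mm of a hole's middle it centres itself and drops in. Pin, red collar and ring rise together and turn with the arm.
- pull_ring: Steel ring on the pin, 6 mm bar, 44 mm inside. Origin: its centre, 141 mm above the worktop and 71 mm from the pivot at the start. Axes turn with the arm: x level toward the pivot, y level across the arm, z up. It spans y; its plane leans 32 degrees, top toward the pivot, so a fingertip passes through it toward the pivot and downward. Behind it 50 mm are free down to the arm and to the pivot.
- ring_top (a point): Middle of the ring's highest bar, the part to lift under: 13 mm nearer the pivot and 21 mm higher than the ring's centre. Axes as pull_ring. The ring's lowest bar, on the pin's neck, is 13 mm nearer the robot and 21 mm below the centre.
- lens: Round magnifying lens in a black frame, 99 mm across and 14 mm thick, on the rear end of the arm, 175 mm from the pivot. Origin: its centre, 71 mm above the worktop. Not to be touched.
- dish_pink: Culture dish with pink agar, 91 mm across, 14 mm high, lying loose in an outer seat (left or right); the lens must come over it. Origin: centre of its underside, 12 mm above the worktop.
- dish_green: Culture dish with pale grey-green agar, same size and origin, in the other outer seat.
- dish_pale: Culture dish with beige agar, same size and origin, in the middle seat, under the lens at the start.
- marker_pen: Blue and white marker pen, 138 mm long, 13 mm thick, lying at one side of the stand; origin under its middle. Leave it alone.
- forceps_1: Steel forceps, 128 mm long, lying at the other side of the stand; origin under the middle. Leave it alone.
- vial_red: Amber vial with dark red cap, 31 mm across, 65 mm high, standing beside the stand; origin under its middle. Leave it alone.
There are look-alikes about, which are no part of the job. Leave any blue, brown or red look-alike of the dish_green alone.

How it is judged (in metres and radians):
On the way, in this order (a step that is already met when the one before it is completed fails the run):
1. the pin is lifted clear of the middle hole (value of joint index_plunger above 0.0105 m and value of joint magnifier_arm between -0.15 and 0.15 rad), for 0.05 s.
2. the lens stands over the pink dish and the pin is home in that hole (horizontal distance between lens and dish_pink below 0.01 m and value of joint index_plunger below 0.002 m), for 0.2 s.
At the end, for the whole second after the job is handed in: The lens centre is within 10 mm (seen from above) of the pink dish's centre, the pin is home (within 2 mm of fully down), the arm is at rest, and the three dishes lie flat in their seats (all of step 2 and velocity of joint magnifier_arm between -0.05 and 0.05 rad/s and height (world z) of each of dish_green, dish_pink, dish_pale below 0.014 m); the robot touches nothing.
It fails at once if a dish is shifted in its seat by more than 10 mm or lifted (distance of any of dish_green, dish_pink, dish_pale from where it was at the start of the episode above 0.01 m).
It fails at once if the lens or a dish is touched by the robot (contact force between any of the fingers, the arm and lens above 0.5 N or contact force between any of the fingers, the arm and dish_green above 0.5 N or contact force between any of the fingers, the arm and dish_pink above 0.5 N or contact force between any of the fingers, the arm and dish_pale above 0.5 N).
It fails at once if the ring is pinched or forced (more than 30 N on it) (contact force between the fingers and pull_ring above 30 N).
It fails at once if the pen, the forceps or the vial is moved by more than 20 mm (distance of any of marker_pen, forceps_1, vial_red from where it was at the start of the episode above 0.02 m).
It also fails if it takes over 38 s, if anything falls off the work surface, if the arm or the gripper's body presses on something with over 40 N, if the wrist force passes 120 N, or if a joint passes its speed limit or range.

## Working session

There is one attempt and no reset: what is moved stays moved. The work goes in short steps, Python scripts to look and compute and a shell command to move; the robot and the scene stay as the last step left them, time stands still between calls to the robot, and variables do not carry over. Pictures are saved under pics/ and viewed, at most 10 in all, crops included, and the job is handed in when it is done.

```bash
mkdir -p pics
python3 - <<'E'
from workcell import r
import cv2,numpy as np
for n in("side","top"):
    im=r.get_image(n); cv2.imwrite(f"pics/{n}0.png",im[:,:,::-1])
    c=r.camera_model(n); print(n,np.round(c["camera_matrix"],1).tolist(),np.round(c["R"],4).tolist(),np.round(c["t"],1).tolist())
o=r.get_obs();print(o["t"],o["tcp_pos"],o["tcp_rot"],o["force"])
E
```

```text
side [[426.0, 0.0, 273.4], [0.0, 426.0, 208.3], [0.0, 0.0, 1.0]] [[0.8661, -0.4999, -0.0042], [-0.2795, -0.4773, -0.8331], [0.4144, 0.7227, -0.5531]] [-483.8, 278.1, 862.5]
top [[439.7, 0.0, 281.9], [0.0, 439.7, 212.9], [0.0, 0.0, 1.0]] [[0.0193, -0.9998, -0.0019], [-0.9798, -0.0186, -0.199], [0.199, 0.0057, -0.98]] [-11.6, 584.4, 1193.7]
0.1 [248.90088663 572.81685055 230.61562517] [-6.39288527e-01 -3.07571420e+00  2.16728167e-03] [0.06460228 0.20361146 1.20469936]
```

View pics/side0.png

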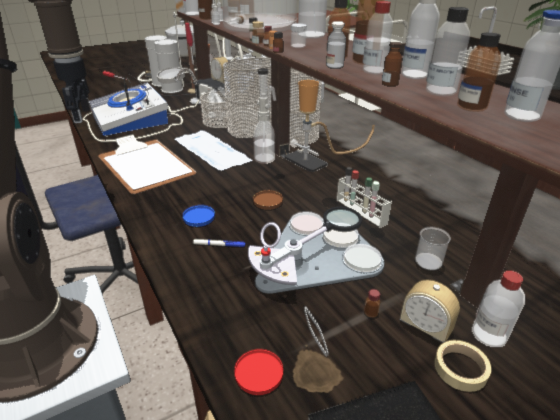

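View pics/top0.png

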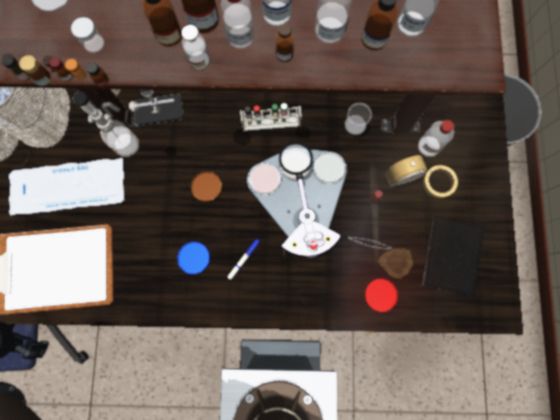

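Side view: stand around (310,255), ring at (270,235), pink dish (307,223), lens (342,220), green dish (362,258). Top view: pink dish (265,178), lens (296,160), green dish (329,168), pivot (307,216), red collar/ring (313,240). Look-alikes are the discs: blue (193,258), brown (206,186), red (381,295), plus the tape ring (441,181), which has nothing to do with the pull ring. I choose the pink dish at top (265,178), and the ring at top (313,240) / side (270,235). Now a close crop to check.

```bash
cat > h.py <<'E'
from workcell import r
import cv2,numpy as np
from scipy.spatial.transform import Rotation as Ro
def cam(n):
    c=r.camera_model(n); return [np.array(c[k],float) for k in("camera_matrix","R","t")]
def ray(n,uv):
    K,R,t=cam(n); d=R.T@np.linalg.solve(K,[uv[0],uv[1],1]); return -R.T@t,d
def plane(n,uv,z):
    c,d=ray(n,uv); return c+d*(z-c[2])/d[2]
def tri(a,b):
    A=[];B=[]
    for n,uv in(("side",a),("top",b)):
        c,d=ray(n,uv);d/=np.linalg.norm(d);P=np.eye(3)-np.outer(d,d);A.append(P);B.append(P@c)
    return np.linalg.lstsq(np.vstack(A),np.hstack(B),rcond=None)[0]
def proj(n,X):
    K,R,t=cam(n); p=K@(R@np.array(X,float)+t); return p[:2]/p[2]
E
python3 - <<'E'
import cv2,numpy as np
from h import *
s=cv2.imread("pics/side0.png");t=cv2.imread("pics/top0.png")
a=cv2.resize(s[205:305,240:390],None,fx=4,fy=4,interpolation=cv2.INTER_CUBIC)[:, :600]
b=cv2.resize(t[140:265,240:360],None,fx=4,fy=4,interpolation=cv2.INTER_CUBIC)
cv2.imwrite("pics/c1.png",cv2.resize(s[205:300,240:390],(800,507),interpolation=cv2.INTER_CUBIC))
cv2.imwrite("pics/c2.png",cv2.resize(t[140:265,240:360],(576,600),interpolation=cv2.INTER_CUBIC))
for n,im in(("top",t),("side",s)):
    hsv=cv2.cvtColor(im,cv2.COLOR_BGR2HSV).astype(int);H,S,V=[hsv[:,:,i] for i in range(3)]
    m=np.zeros(H.shape,bool); 
    if n=="top": m[140:265,240:360]=1
    else: m[205:305,240:390]=1
    for nm,k in(("pink",((H>165)|(H<8))&(S>12)&(S<70)&(V>150)),("red",((H>170)|(H<8))&(S>140)&(V>80)),("green",(H>40)&(H<90)&(S>4)&(V>180))):
        q=(k&m).astype(np.uint8); N,l,st,c=cv2.connectedComponentsWithStats(q); 
        for i in range(1,N):
            if st[i,4]>8: print(n,nm,st[i],c[i].round(1),plane(n,c[i],26).round(0))
E
```

```text
top pink [251 165  28  28 606] [264.7 178.5] [694.  53.  26.]
top pink [309 239   9  11  36] [312.6 243.8] [502. -91.  26.]
top red [311 246   5   3  10] [313.  246.7] [493. -92.  26.]
top green [315 154  29  29 402] [328.9 167.5] [ 732. -138.   26.]
side pink [292 216  30  16 357] [306.2 223.1] [691.  48.  26.]
side red [261 248   9   7  41] [265.1 251.6] [534.  -2.  26.]
side green [328 211  29  14 248] [342.3 217.4] [793.  20.  26.]
side green [351 263  11   5  14] [356.4 265.3] [ 698. -158.   26.]
```

View pics/c1.png

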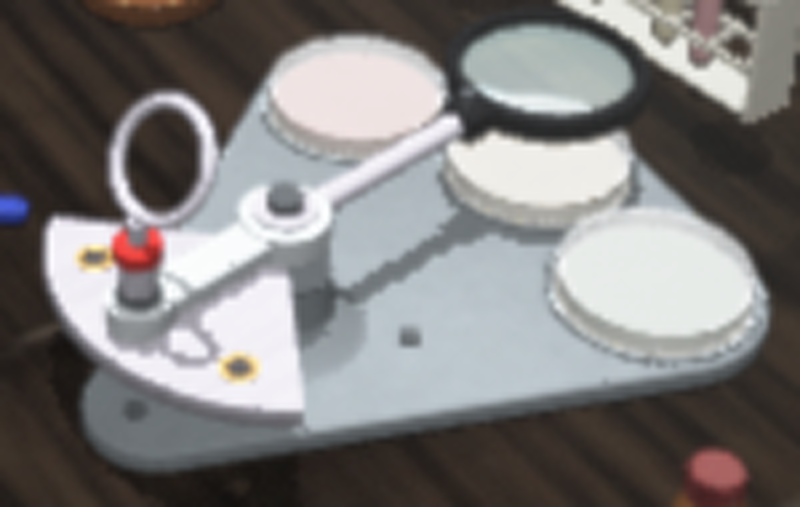

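View pics/c2.png

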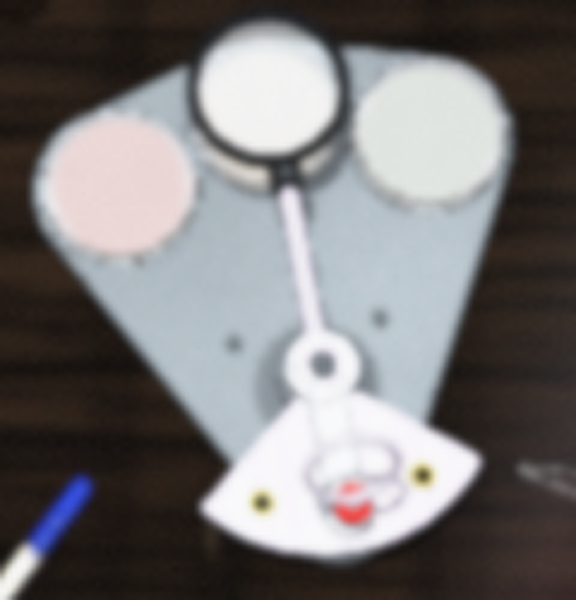

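The crops confirm it: the pink dish is in the left (+y) seat, the middle hole holds the red-collared pin, and the free holes are at top px (294.6,244.6) and (328.1,239.0). The ring centre is at side px (270.6,234.4). Next I fit the stand pose from these points.

```bash
cat >> h.py <<'E'
a=0.593;c_,s_=np.cos(a),np.sin(a)
def W(p,L):
    L=np.array(L,float);c,s=np.cos(p[2]),np.sin(p[2]);return np.array([p[0]+c*L[0]-s*L[1],p[1]+s*L[0]+c*L[1],L[2]])
E
python3 - <<'E'
from h import *
from scipy.optimize import least_squares
obs=[("top",(264.7,178.5),(175*c_,175*s_,25)),("top",(329.8,167.5),(175*c_,-175*s_,25)),("top",(296.2,159),(175,0,78)),
("top",(294.6,244.6),(-85*c_,85*s_,60)),("top",(328.1,239),(-85*c_,-85*s_,60)),
("side",(257.8,253.2),(-85*c_,85*s_,60)),("side",(285,273.8),(-85*c_,-85*s_,60)),("side",(270.6,234.4),(-71,0,141)),("side",(306.2,223.1),(175*c_,175*s_,25))]
f=lambda p:np.hstack([proj(n,W(p,L))-uv for n,uv,L in obs])
q=least_squares(f,[600,-70,0.2],x_scale=[10,10,.1],loss="soft_l1");p=q.x
print(p.round(3),f(p).reshape(-1,2).round(1).tolist())
np.save("pose.npy",p)
for k,L in(("ringc",(-71,0,141)),("top",(-58,0,162)),("bot",(-84,0,120)),("pivot",(0,0,0)),("lens",(175,0,71)),("pink",(175*c_,175*s_,12))):print(k,W(p,L).round(1))
print("ringc side/top px",proj("side",W(p,(-71,0,141))),proj("top",W(p,(-71,0,141))))
o=r.get_obs();print(Ro.from_rotvec(o["tcp_rot"]).as_matrix().round(3).tolist())
E
```

```text
[ 5.72126e+02 -7.10380e+01  1.92000e-01] [[0.1, -0.4], [-0.5, -0.3], [-0.3, -1.5], [0.0, 0.1], [-0.2, -0.1], [-0.3, 0.9], [-0.4, 1.0], [-0.4, 1.7], [0.7, -1.1]]
ringc [502.4 -84.6 141. ]
top [515.2 -82.1 162. ]
bot [489.7 -87.1 120. ]
pivot [572.1 -71.    0. ]
lens [743.9 -37.6  71. ]
pink [695.9  52.7  12. ]
ringc side/top px [270.1643284  236.05638271] [313.27279957 237.84144104]
[[-0.917, 0.398, -0.0], [0.398, 0.917, -0.001], [-0.0, -0.001, -1.0]]
```

```bash
python3 -m jog '[[-36,-40,-2,0],[-36,-40,-2,0],[-36,-40,-2,0],[-36,-40,-2,0],[-36,-40,-2,0]]' 100 20; python3 -m jog '[[-36,-40,-2,0],[-36,-40,-2,0],[-36,-40,-2,0],[-36,-40,-2,0],[-36,-40,-2,0]]'; python3 -m jog '[[-36,-40,-2,0],[-36,-40,-2,0],[0,0,0,10],[0,0,0,10],[0,0,0,10]]'; python3 -m jog '[[0,0,0,10],[0,0,0,10],[0,0,0,5.5],[0,0,0,0]]'
python3 - <<'E'
from h import *
im=r.get_image("side")[:,:,::-1]
o=r.get_obs();u=proj("side",o["tcp_pos"]).astype(int);print(u,o["joint_pos"].round(2))
x,y=max(u[0]-70,0),max(u[1]-90,0)
cv2.imwrite("pics/g1.png",cv2.resize(im[y:y+130,x:x+150],None,fx=4.5,fy=4.5,interpolation=cv2.INTER_CUBIC))
E
```

```text
t: 0.72
tcp_pos: [334.7, 316.2, 241.2]
tcp_rot: [-0.639, -3.076, 0.0]
force: [0.4, -0.3, -0.2]
finger_gap: 1.004
finger_force: 0.0
t: 1.35
tcp_pos: [419.9, 61.2, 251.4]
tcp_rot: [0.639, 3.076, 0.0]
force: [1.5, 0.3, 1.1]
finger_gap: 1.001
finger_force: 0.0
t: 1.98
tcp_pos: [453.7, -39.3, 255.0]
tcp_rot: [-1.422, -2.801, 0.001]
force: [0.1, -0.3, -0.7]
finger_gap: 0.999
finger_force: 0.0
t: 2.48
tcp_pos: [453.7, -39.1, 255.1]
tcp_rot: [-1.997, -2.425, 0.001]
force: [-0.1, 0.3, -0.6]
finger_gap: 1.0
finger_force: 0.0
[238 187] [-0.52  0.13  0.56  1.96 -0.08  1.07  0.26]
```

View pics/g1.png

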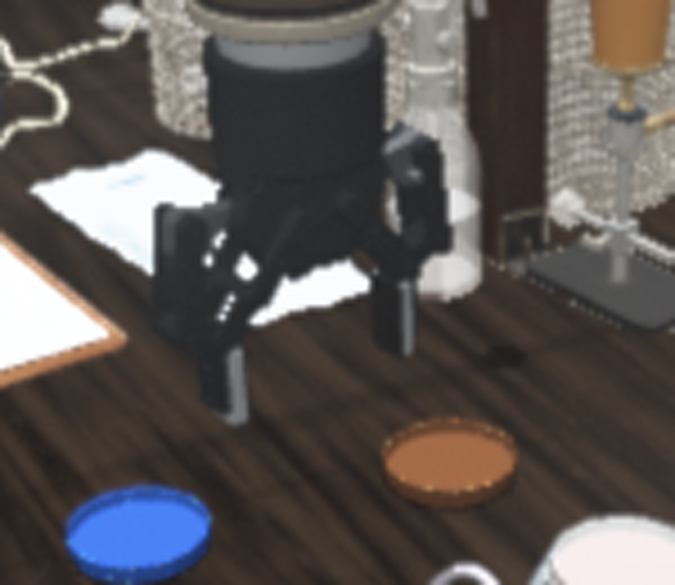

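The gripper is over the bench with its pads open, tool y toward the pivot and tool x to the left. The tool stays vertical, so one pad has to go down through the ring in front of the top bar and carry the bar on its face. I'll move above the ring and check from both cameras.

```bash
python3 -m jog '[[-27,42,0,0],[-27,42,0,0],[0,0,30,0],[0,0,30,0],[0,0,15,0]]' 100 20
python3 - <<'E'
from h import *
p=np.load("pose.npy")
for z in(80,100,120):print(z,proj("side",W(p,(0,0,z))).round(1),"hub seen 293.4,240.6")
A=r.get_image("side")[:,:,::-1];B=r.get_image("top")[:,:,::-1];o=r.get_obs();print(o["tcp_pos"].round(1),o["force"].round(1),(o["tcp_pos"]-W(p,(0,0,0))).round(1))
A=cv2.resize(A[170:290,240:340],(500,600),interpolation=cv2.INTER_CUBIC);B=cv2.resize(B[190:290,265:365],(600,600),interpolation=cv2.INTER_CUBIC)[:,150:450]
cv2.imwrite("pics/g2.png",np.hstack([A,B]))
E
```

```text
t: 3.15
tcp_pos: [545.9, -76.0, 178.7]
tcp_rot: [-1.995, -2.425, 0.002]
force: [-0.6, 0.1, -0.4]
finger_gap: 0.999
finger_force: 0.0
80 [293.2 244.6] hub seen 293.4,240.6
100 [293.4 237.9] hub seen 293.4,240.6
120 [293.6 231. ] hub seen 293.4,240.6
[545.8 -75.9 179.1] [-0.1 -0.1  0.4] [-26.3  -4.9 179.1]
```

View pics/g2.png

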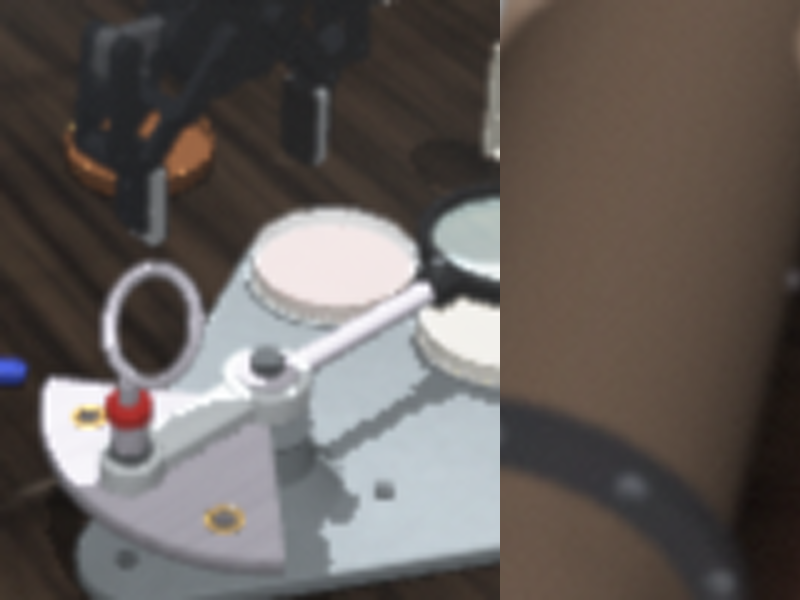

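The side view shows the near finger's tip (crop 150,240 → px 270,218) straight above and slightly in front of the ring top. The far finger clears the hub (hub top is about 95 mm high). The robot arm blocks the top camera. I'll descend.

```bash
python3 -m jog '[[0,0,13,0],[0,0,13,0],[0,0,13,0],[0,0,13,0],[0,0,0,0]]' 100 20
python3 - <<'E'
from h import *
A=r.get_image("side")[:,:,::-1];o=r.get_obs();print(o["tcp_pos"].round(1),o["force"].round(1))
p=np.load("pose.npy");u=(o["tcp_pos"]-W(p,(0,0,0)));print(u@[.9815,.192,0],u@[-.192,.9815,0])
print("pad tip pred",[proj("side",W(p,(-26.5-42.5,dy,140))).round(1).tolist() for dy in(-11,11)])
cv2.imwrite("pics/g3.png",cv2.resize(A[190:270,240:340],(750,600),interpolation=cv2.INTER_CUBIC))
E
```

```text
t: 3.88
tcp_pos: [546.0, -76.0, 127.1]
tcp_rot: [-1.997, -2.423, 0.002]
force: [0.2, 0.1, 1.3]
finger_gap: 0.998
finger_force: 0.0
[546.4 -76.2 127.8] [-0.3  1.   1.1]
-26.193080472074946 -0.1313355479776168
pad tip pred [[274.2, 238.4], [267.6, 233.8]]
```

View pics/g3.png

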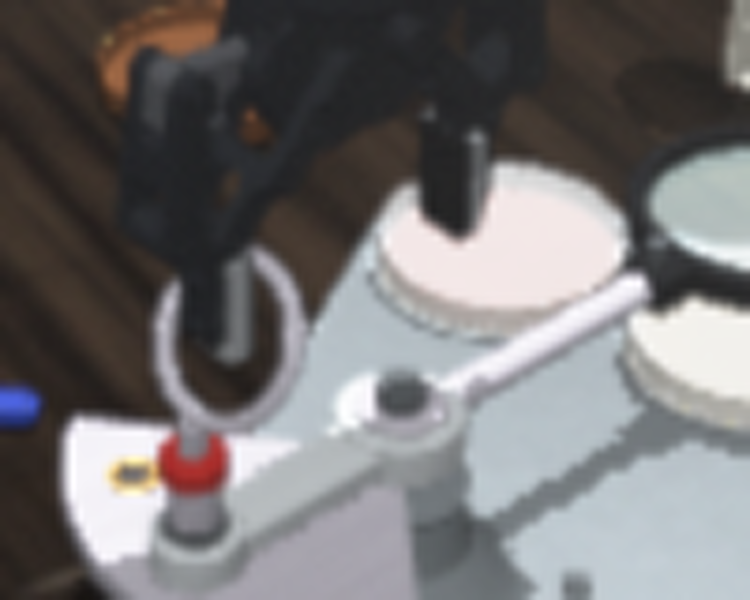

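The near finger is inside the ring, in front of the top bar (tip at crop 230,360 → px 271,238, as predicted). I'll push gently toward the pivot until it touches.

```bash
python3 -m jog '[[0,3,0,0],[0,3,0,0],[0,0,0,0]]' | egrep 'tcp_pos|force|^t'; python3 -m jog '[[0,1,0,0],[0,0,0,0]]'| egrep 'tcp_pos|force|^t'; python3 -m jog '[[0,1,0,0],[0,0,0,0]]'| egrep 'tcp_pos|force|^t'
```

```text
t: 4.3
tcp_pos: [553.2, -74.8, 128.6]
tcp_rot: [1.997, 2.424, 0.001]
force: [0.2, -0.2, -0.1]
finger_force: 0.0
t: 4.55
tcp_pos: [553.7, -74.7, 128.4]
tcp_rot: [1.998, 2.424, 0.0]
force: [0.0, 0.6, 0.8]
finger_force: 0.0
t: 4.8
tcp_pos: [554.7, -74.5, 128.3]
tcp_rot: [1.998, 2.424, 0.0]
force: [0.2, 0.1, 1.5]
finger_force: 0.0
```

```bash
python3 -m jog '[[0,1,0,0],[0,0,0,0]]' | egrep 'tcp_pos|force|^t'; python3 -m jog '[[0,1,0,0],[0,0,0,0]]'| egrep 'tcp_pos|force|^t'
```

```text
t: 5.05
tcp_pos: [555.4, -74.4, 128.2]
tcp_rot: [-1.998, -2.424, 0.0]
force: [-0.1, 0.5, -0.1]
finger_force: 0.3
t: 5.3
tcp_pos: [555.9, -74.4, 128.1]
tcp_rot: [-1.998, -2.423, 0.001]
force: [-4.5, -0.4, 0.3]
finger_force: 1.7
```

```bash
python3 -m jog '[[0,1,0,0],[0,0,0,0]]' | egrep 'tcp_pos|force|^t'; python3 -m jog '[[0,1,0,0],[0,0,0,0]]'| egrep 'tcp_pos|force|^t'
```

```text
t: 5.55
tcp_pos: [556.2, -74.3, 127.9]
tcp_rot: [-1.997, -2.422, 0.003]
force: [-5.9, -1.3, 2.2]
finger_force: 3.1
t: 5.8
tcp_pos: [556.5, -74.4, 127.8]
tcp_rot: [-1.997, -2.421, 0.004]
force: [-8.2, -1.5, 2.9]
finger_force: 4.1
```

```bash
python3 -m jog '[[0,2,0,0],[0,0,0,0]]' | egrep 'tcp_pos|force|^t'; python3 -m jog '[[0,2,-1,0],[0,0,-1,0],[0,0,0,0]]'| egrep 'tcp_pos|force|^t'
```

```text
t: 6.05
tcp_pos: [556.9, -74.5, 127.5]
tcp_rot: [-1.997, -2.419, 0.007]
force: [-13.8, -3.2, 4.9]
finger_force: 6.4
t: 6.42
tcp_pos: [556.9, -74.3, 128.1]
tcp_rot: [-1.995, -2.416, 0.011]
force: [-15.5, -4.8, -4.4]
finger_force: 7.5
```

```bash
python3 -m jog '[[0,0.5,-1.5,0],[0,0,-1.5,0],[0,0,0,0]]' | egrep 'tcp_pos|force|^t'; python3 -m jog '[[0,0.5,-1.5,0],[0,0,-1.5,0],[0,0,0,0]]'| egrep 'tcp_pos|force|^t'
```

```text
t: 6.8
tcp_pos: [557.0, -74.3, 130.9]
tcp_rot: [-1.995, -2.416, 0.012]
force: [-17.2, -5.3, -4.5]
finger_force: 8.0
t: 7.18
tcp_pos: [557.0, -74.3, 133.7]
tcp_rot: [-1.995, -2.415, 0.013]
force: [-17.5, -5.3, -6.0]
finger_force: 8.5
```

Radial force is 18 N and vertical force rises with the lift, so the bar is coming up with the finger as the spring should feel. I'll keep lifting.

```bash
python3 -m jog '[[0,0.3,-1.5,0],[0,0,-1.5,0],[0,0,0,0]]' | egrep 'tcp_pos|force|^t'; python3 -m jog '[[0,0.3,-1.5,0],[0,0,-1.5,0],[0,0,-1.5,0],[0,0,0,0]]'| egrep 'tcp_pos|force|^t'
python3 - <<'E'
from h import *
A=r.get_image("side")[:,:,::-1]
cv2.imwrite("pics/g4.png",cv2.resize(A[190:270,240:340],(750,600),interpolation=cv2.INTER_CUBIC))
def red(im):
    hsv=cv2.cvtColor(im,cv2.COLOR_BGR2HSV).astype(int);H,S,V=[hsv[:,:,i] for i in range(3)]
    m=((H>170)|(H<8))&(S>140)&(V>80);m[:235]=0;m[270:]=0;m[:,:240]=0;m[:,290:]=0
    y,x=np.nonzero(m);return x.mean(),y.mean(),len(x)
p=np.load("pose.npy")
print(red(np.ascontiguousarray(A)),red(cv2.imread("pics/side0.png")),[proj("side",W(p,(-85,0,z)))[1] for z in(90,100)])
E
```

```text
t: 7.55
tcp_pos: [557.0, -74.3, 136.6]
tcp_rot: [-1.995, -2.415, 0.013]
force: [-17.9, -6.2, -5.6]
finger_force: 8.8
t: 8.05
tcp_pos: [557.1, -74.3, 140.9]
tcp_rot: [-1.995, -2.414, 0.014]
force: [-18.3, -6.3, -6.8]
finger_force: 9.1
(np.float64(265.47727272727275), np.float64(246.88636363636363), 44) (np.float64(265.1463414634146), np.float64(251.609756097561), 41) [np.float64(256.75653569702786), np.float64(253.29028375613933)]
```

View pics/g4.png

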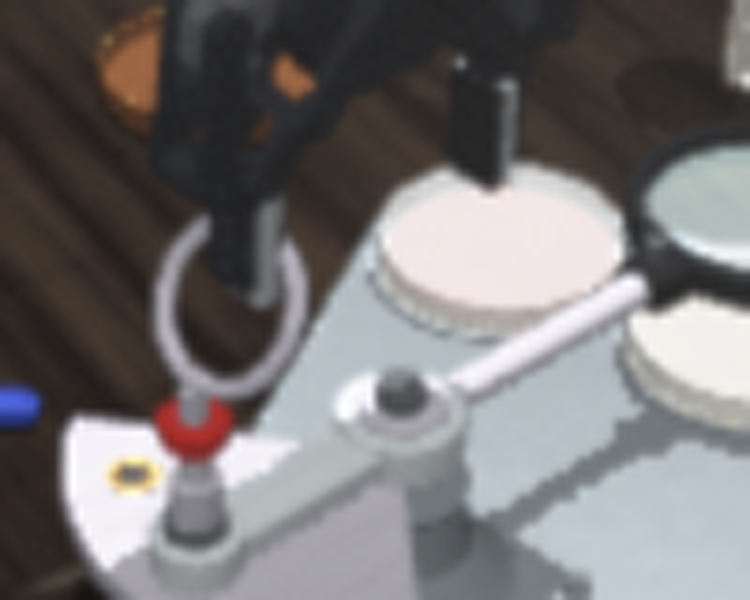

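The red collar rose 4.7 px, about 13.6 mm, so the pin is clear. Now I'll swing counterclockwise about the pivot.

```bash
python3 -m jog '[[0,0,-0.8,0],[-0.6,0,0,-4],[-0.6,0,0,-4],[0,0,0,0]]' | egrep 'tcp_pos|force|^t|rot'
python3 - <<'E'
from h import *
o=r.get_obs();p=np.load("pose.npy");Y=Ro.from_rotvec(o["tcp_rot"]).as_matrix();y=Y[:,1];x=Y[:,0]
u=o["tcp_pos"]-W(p,(0,0,0));print("arm deg",np.degrees(np.arctan2(y[1],y[0])-p[2]),"fwd",u@y,"left",u@x,"Fy",o["force"]@y,"Fx",o["force"]@x,"tilt",Y[:,2])
E
```

```text
t: 8.6
tcp_pos: [557.8, -76.4, 141.9]
tcp_rot: [-1.821, -2.548, 0.013]
force: [-16.9, -9.2, -7.9]
finger_force: 9.3
arm deg 7.882046807528944 fwd -16.982330551207763 left -0.060390914640720605 Fy -18.89060385105797 Fx -3.2703887895432615 tilt [-0.01224313 -0.00143841 -0.99992402]
```

```bash
cat > s.py <<'E'
from h import *
o=r.get_obs();p=np.load("pose.npy");Y=Ro.from_rotvec(o["tcp_rot"]).as_matrix();y=Y[:,1]*[1,1,0];x=Y[:,0]*[1,1,0]
u=o["tcp_pos"]-W(p,(0,0,0));print("arm deg",np.degrees(np.arctan2(y[1],y[0])-p[2]),"fwd",u@y,"left",u@x,"Fy",o["force"]@y,"Fx",o["force"]@x,"z",o["tcp_pos"][2],"Fz",o["force"][2],o["t"])
E
python3 -m jog '[[-0.6,0,0,-4],[-0.6,0,0,-4],[-0.6,0,0,-4],[0,0,0,0]]' >/dev/null;python3 s.py; python3 -m jog '[[-0.6,0,0,-4],[-0.6,0,0,-4],[-0.6,0,0,-4],[0,0,0,0]]' >/dev/null;python3 s.py
```

```text
arm deg 19.829367982885547 fwd -15.153185463634117 left -0.5109191779347046 Fy -18.059275364357905 Fx -1.5853805467722906 z 142.2257942936795 Fz -7.63843282140182 9.1
arm deg 31.78734971736553 fwd -15.200644703500261 left -0.5825849234394027 Fy -19.306721859418836 Fx -3.6895158660841982 z 142.60997542785898 Fz -6.874781649715974 9.6
```

```bash
cat > ang.py <<'E'
from h import *
p=np.load("pose.npy");A=np.ascontiguousarray(r.get_image("side")[:,:,::-1])
hsv=cv2.cvtColor(A,cv2.COLOR_BGR2HSV).astype(int);H,S,V=[hsv[:,:,i] for i in range(3)]
m=((H>170)|(H<8))&(S>140)&(V>80);m[:235]=0;m[290:]=0;m[:,:240]=0;m[:,310:]=0
y,x=np.nonzero(m);c=(x.mean(),y.mean());print("collar",c,len(x))
cp,d=ray("side",c)  # ray meets cylinder of radius 85 about the pivot
from scipy.optimize import brentq
for z in(105,108,111,114,117,119,121,123):
    q=plane("side",c,z)-W(p,(0,0,0));print(z,np.hypot(q[0],q[1]).round(1),np.degrees(np.arctan2(-q[1],-q[0])-p[2]).round(2))
cv2.imwrite("pics/%s.png"%__import__("sys").argv[1],cv2.resize(A[190:300,240:390],(800,587),interpolation=cv2.INTER_CUBIC))
E
python3 -m jog '[[-0.3,0,0,-2.2],[0,0,0,0]]' >/dev/null;python3 s.py;python3 ang.py g5
```

```text
arm deg 33.952774094351724 fwd -15.215656761145388 left -0.38989078686291057 Fy -18.3986729800951 Fx -2.3409402878467813 z 142.6249481820555 Fz -7.259591167235455 9.85
collar (np.float64(284.44444444444446), np.float64(254.5)) 36
105 69.9 30.28
108 73.3 31.11
111 76.8 31.86
114 80.3 32.54
117 83.8 33.17
119 86.1 33.56
121 88.4 33.93
123 90.8 34.28
```

View pics/g5.png

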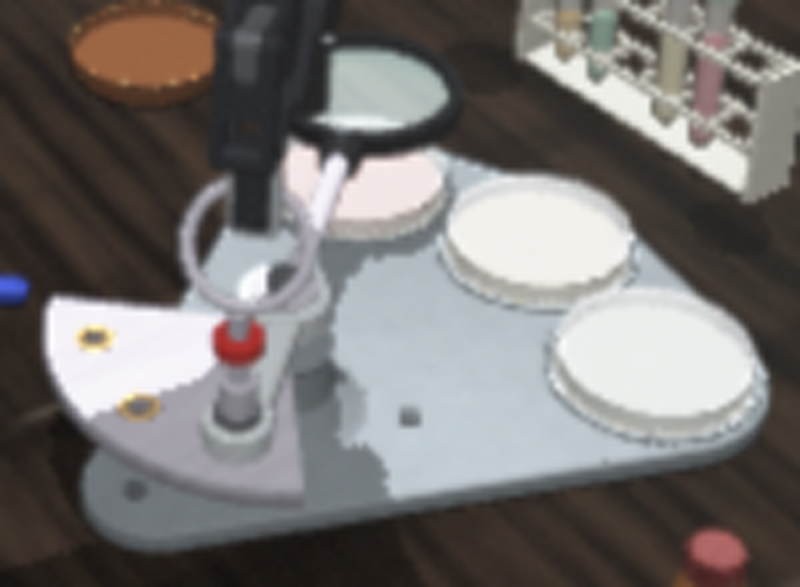

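The lens is over the pink dish (crop ~385,95), and the collar at the 85 mm radius gives about 33.4°, within 1 mm of the hole. I'll lower the pin.

```bash
python3 -m jog '[[0,0,2,0],[0,0,2,0],[0,0,2,0],[0,0,2,0],[0,0,0,0]]' >/dev/null;python3 s.py;python3 -m jog '[[0,0,2,0],[0,0,2,0],[0,0,2,0],[0,0,0.5,0],[0,0,0,0]]' >/dev/null;python3 s.py; python3 ang.py g6
```

```text
arm deg 33.92157756679592 fwd -15.203290598121384 left -0.47993907171241323 Fy -17.84014985749446 Fx -1.7072326662685158 z 134.6727614909084 Fz -6.917226500286275 10.525
arm deg 33.92053493357684 fwd -15.161687211818325 left -0.5121515670146972 Fy -18.71052269837183 Fx -2.192595874273658 z 128.33959959221886 Fz -4.36575600648695 11.15
collar (np.float64(284.12820512820514), np.float64(259.61538461538464)) 39
105 86.6 33.27
108 90.0 33.81
111 93.4 34.32
114 96.9 34.79
117 100.3 35.22
119 102.6 35.5
121 104.9 35.76
123 107.2 36.01
```

The collar is back to its starting height (dropped 5.1 px). I'll back off the bar, then rise clear.

```bash
python3 -m jog '[[0,-3,0.5,0],[0,-3,0,0],[0,-3,0,0],[0,-4,0,0],[0,0,0,0]]' >/dev/null;python3 s.py; python3 -m jog '[[0,0,-12,0],[0,0,-20,0],[0,0,-30,0],[0,0,-40,0],[0,0,0,0]]' >/dev/null;python3 s.py;python3 -m jog '[[0,-40,-10,0],[0,-50,0,0],[0,-50,0,0],[0,-40,0,0],[0,0,0,0]]'|egrep 'tcp_pos|force'; python3 ang.py g7
```

```text
arm deg 34.21595312010499 fwd -21.208104432840052 left -0.4501152046510709 Fy -0.36904258354063224 Fx 1.2443520007969704 z 129.96598131951876 Fz -0.7946381466263129 11.825
arm deg 34.214689332538164 fwd -20.227737550097125 left -1.9239208873499916 Fy -0.4017393000604732 Fx -0.5332661891636332 z 235.55356192074498 Fz -0.6095727030349417 12.45
tcp_pos: [427.9, -216.5, 241.8]
force: [0.2, -0.1, 0.3]
finger_force: 0.0
collar (np.float64(284.2), np.float64(259.475)) 40
105 86.1 33.29
108 89.5 33.84
111 92.9 34.34
114 96.4 34.81
117 99.8 35.25
119 102.1 35.53
121 104.4 35.79
123 106.7 36.04
```

View pics/g7.png

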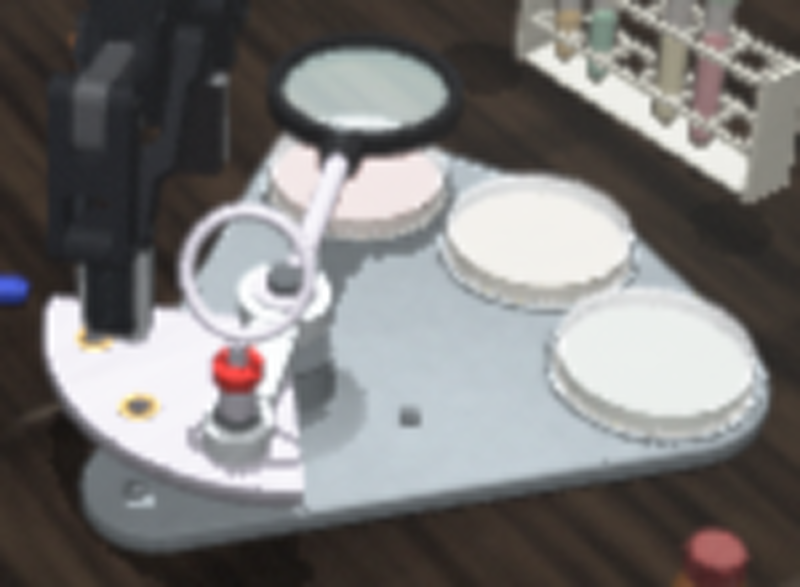

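The lens stands over the pink dish. The collar sits at about 104 mm (it was 105 mm at the start, and would be 116 mm if the pin rested on the plate), so the pin is home. The robot is clear, so I'm handing in.

```bash
python3 -c "
from workcell import r
print(r.finish_job())"
```

```text
the job is handed in; nothing more can be done
None
```

The magnifier's lens now stands over the pink dish with the pin home in that hole, judging by the last camera picture, and the job is handed in; the tool could only stay vertical, so I raised the ring by pressing one finger pad against its top bar (about 19 N, no pinching) rather than hooking under it.

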